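# Click the clamp key onto the square drive and lock the tube rack

## Task

Take the orange socket key out of the blue tray and push it straight down onto the steel square drive of the tube rack's clamp until the spring ball clicks and the key is fully home. Then turn the key clockwise, seen from above, until the red clamp arm comes to its stop against the rack, and leave the key upright on the drive, let go. Feel your way: use gentle force only, never jam the key against the drive or strain it at the stop, and do not disturb the other things on the bench.

Things in the scene. Friction and masses are not known exactly. Their poses are not given: they have to be found in the camera images.
- key: orange plastic socket key, about 150 g, standing upright in the tray. Origin: centre of its underside, z up. Below, a square hub 32 x 32 mm, 41 mm high (sides along its x, y), with a square cavity open underneath, 17.5 mm wide, 37 mm deep, mouth flared to 23 mm over its lowest 5 mm. A window for the ball in each cavity wall, so it fits in any of four quarter turns
- key_grip (a point): middle of the key's flat bar grip, 62 mm above the key's underside, axes as the key's. The bar is 64 mm long along x, 15 mm thick along y, and reaches from 41 to 74 mm above the underside
- dock: black rack dock, fixed to the bench, 200 x 270 mm, 30 mm high; origin: centre of its underside, z up. A fixed tube rack with orange caps stands on it (dock x -65 to 65 mm, y -115 to 13 mm), top 116 mm above the bench. The clamp's vertical spindle stands at dock x = 0, y = 85 mm, on a 48 mm round boss
- spindle (a point): point on the spindle's vertical axis 58 mm above the bench, axes as the dock's. The spindle has a 40 mm round collar, on which a fully home key's underside rests, and above it the steel square drive. Its height is adjustable and NOT measured: the collar's top stands 0 to 24 mm above this point, so the seat must be felt
- drive (a point): point on the spindle's axis 34 mm above point spindle. The drive is 16 mm square (0.75 mm play a side in the key), its top 34 mm above the collar, the last 3 mm narrowed to 12 mm; so the top stands 0 to 24 mm above this point. Pressing the key with up to 25 N is gentle; 45 N (summed over its contacts) on the clamp, pushing or turning, is too much
- cam (a joint): angle of the spindle with its drive and red arm (67 mm long), rad, growing clockwise from above. 0: arm along the dock's +x; 1.571: firm rubber stop, arm along the dock's -y against the rack; locked from 1.42 on. The drive's faces lie along and across the arm. Turns with 0.05 N m (at the stop keep under 0.12), stays where left; a key pushed on askew turns it a little to suit
- click (a joint): travel of the spring ball, m: 0 standing out (also when snapped into a key's window), about 0.0025 pressed in. It stands out 3 mm from one drive face, 26 mm above the collar. Pushing the key past it takes some 4 to 10 N, from 28 to 1.5 mm above the seat; then it snaps out and the key drops freely to the collar, so push slowly (15 mm/s)
- tray: the blue accessory tray, fixed, 160 x 240 mm, rim 16 mm high, floor about 4 mm thick; origin at the centre of its underside
- knob: a white round knob with a like bar grip, 38 mm diameter, 57 mm high, also in the tray; not needed, leave it alone
- bottle: white bottle, 70 mm diameter, 160 mm high; leave alone
- jar: amber jar, 60 mm diameter, 70 mm high; leave alone
- tipbox: blue pipette tip box with clear lid, 87 x 127 mm, 63 mm high; leave alone
- cup: white specimen cup, 66 mm diameter, 60 mm high; leave alone
- tube: clear sample tube with an orange cap, lying, 103 mm long; leave alone
- marker: black marker pen with a red cap, lying, 128 mm long; leave alone
Mind the look-alikes: they are no part of the job. What is shaped like the key but turquoise is not meant.

How it is judged:
On the way, in this order (a step that is already met when the one before it is completed fails the run):
1. the key is home on the square drive: ball snapped out, on the axis, upright, down on the collar (value of joint click below 0.001 m and horizontal distance between key and spindle below 0.004 m and z of key in the frame of dock between 0.055 and 0.0845 m and angle between key's own z axis and vertical below 0.12 rad), for 0.2 s.
2. with the key home, the clamp is turned clockwise to its stop (all of step 1 and value of joint cam above 1.42 rad), for 0.1 s.
At the end, for the whole second after the job is handed in: the key stands at rest on the square drive, released, upright within 0.12 rad, within 4 mm of the spindle's axis, its underside 55 to 84.5 mm above the bench, the spring ball out (under 1 mm of travel), and the clamp is turned past 1.42 rad (all of step 2 and linear speed of key below 0.02 m/s); the robot touches nothing.
It fails at once if the key is forced against the clamp with more than 45 N (contact force between key and dock above 45 N).
It fails at once if a bystander is shifted by more than 30 mm (distance of any of knob, bottle, jar, tipbox, cup, tube, marker from where it was at the start of the episode above 0.03 m).
It also fails if it takes over 58 s, if anything falls off the work surface, if the arm or the gripper's body presses on something with over 40 N, if the wrist force passes 120 N, or if a joint passes its speed limit or range.

## Robot

A 6-joint arm with a two-finger parallel gripper is mounted at the origin on the work surface. World frame = base frame: x ahead of the robot, y to its left, z up, the work surface at z = 0. Lengths are in m, angles in rad, forces in N, time in s.
With the tool pointing down it reaches from about 0.35 to 0.925 m from the base axis. Payload 6.4 kg.
Tool frame: the origin (TCP) lies on the centre line of the jaws, within the pads' length; the fingertips stand 11 mm ahead of it and the grasp point (between the pads) lies 8 mm behind it; z points along the fingers, y is the direction in which the jaws open and shut (so a half turn about z gives the same grasp; the last joint's range is limited). The gripper opens to 94 mm and grips with 3 to 60 N. Pads are 16 mm wide; open, the fingers measure 119 mm over their backs; the gripper's body (75 mm by 177 mm) begins 78 mm behind the grasp point.
Start: joints at [-1.352, 0.245, 1.558, -0, 1.339, -0.174], TCP at [0.249, -0.601, 0.18] pointing down, gripper open.
Joint ranges: [-3.13, 3.13], [-1.02, 2.26], [0.13, 2.54], [-0.95, 4.09], [0.21, 2.88], [-2.74, 2.74]. Speed limits (rad/s): [2.57, 2.57, 3.14, 3.14, 3.14, 3.14].

## Interface

Orientations are given as a unit quaternion [w, x, y, z].
In Python, from workcell import env gives the robot as it stands. The module is installed in compiled form; this text tells all that it offers. Calls block until the motion is done:
- env.reach(position, orientation): joint-space move of the TCP to a pose.
- env.movel(position, speed=0.15, rotation=None, force_limit=None): straight line of the TCP; rotation=None keeps the orientation; speed is the mean speed in m/s. With force_limit (N) it stops when the force on the tool has changed by that much, and returns True; else False.
- env.set_joints(angles): joint-space move.
- env.let_go() and env.grasp(grasp_force=None): open the fingers fully, or close them until they stop; grasp_force is the grip in N (None keeps the last).
- env.pause(seconds).
- env.solve_ik(position, orientation): joint angles nearest the present ones, or None.
- env.state(): the state.
- env.grab_frame(name): name is "scene" or "side" or "wrist"; returns (picture, depth): 384x512x3 uint8, red, green, blue; 384x512 float32, m along the optical axis (not along the pixel's ray), 0 where there is no reading.
- env.camera_params(name): a dict with "fx", "fy", "cx", "cy" (pixels), "T" (4x4, takes a point from camera to world coordinates). Camera axes: x right, y down, z forward; pixel columns grow to the right and rows downward; lengths in m; the calibration is good to about 2 mm. A picture is of the moment at which its call begins: read the wrist's pose just before it. camera_params takes no time and is no camera call; for the wrist camera it gives the pose at the moment of the call.
A pose or a line that the arm cannot do raises env.Unreachable and nothing moves.
- env.sign_off(): hands the job in, once; it reports no verdict.
The state is a dict: "t": time; "joint_positions": joint angles; "joint_velocities": joint speeds; "joint_torque": joint torques, N m; "tool_pos": TCP position; "tool_rot": TCP orientation; "force": force on the tool from outside, world axes, zero at the start; "wrist_torque": the same for the moment, N m; "width": finger opening in m.
Only numpy, scipy, OpenCV 4.12 (cv2) and the standard library are available. Lean on these libraries where they do the work, as an engineer would, in place of code of your own. Each camera call takes 0.05 s, during which the arm holds its last target. There are 200 camera calls.

## Working session

There is one attempt and no reset: what is moved stays moved. The work goes in short steps, each a Python script; the robot and the scene stay as the last script left them, time stands still between calls to the robot, and variables do not carry over. Pictures are saved under pics/ and viewed, about 8 in all and at most 12, crops included, and the job is handed in when it is done.

```bash
mkdir -p pics; cat > h.py <<'E'
import numpy as np, cv2
from workcell import env
def grab(n,save=None):
    P=env.camera_params(n); im,d=env.grab_frame(n)
    if save: cv2.imwrite('pics/'+save,im[:,:,::-1])
    return im,d,P
def pts(d,P):
    v,u=np.mgrid[:d.shape[0],:d.shape[1]]
    p=np.stack([(u-P['cx'])/P['fx']*d,(v-P['cy'])/P['fy']*d,d],-1)
    return p@P['T'][:3,:3].T+P['T'][:3,3]
E
python3 - <<'E'
from h import *
a,da,Pa=grab('scene'); b,db,Pb=grab('side')
np.savez('f.npz',a=a,da=da,b=b,db=db)
import pickle; pickle.dump((Pa,Pb),open('P.pkl','wb'))
cv2.imwrite('pics/a.png',a[:,:,::-1]);cv2.imwrite('pics/b.png',b[:,:,::-1])
print(env.state()); print(Pa,Pb)
E
```

```text
{'t': 0.1, 'joint_positions': array([-1.35211791e+00,  2.45703157e-01,  1.55887355e+00, -1.73284634e-05,
        1.33868525e+00, -1.74090965e-01]), 'joint_velocities': array([ 3.21528802e-04, -1.95337412e-03, -1.07607558e-03, -8.12358919e-04,
       -3.17556116e-04, -9.63313602e-06]), 'joint_torque': array([ 8.49505777e-04, -4.16911232e+01, -3.15526915e+01,  6.86350046e-02,
        3.09542532e-02, -5.59447665e-05]), 'tool_pos': array([ 0.24866672, -0.59993567,  0.17949183]), 'tool_rot': array([-8.34257393e-04,  9.80777690e-01,  1.95126693e-01, -2.70341008e-05]), 'force': array([ 0.36532098, -0.58130711,  0.56187146]), 'wrist_torque': array([ 0.03861492, -0.04013486,  0.04575487]), 'width': 0.09399091879941827}
{'fx': 485.09736157208647, 'fy': 485.09736157208647, 'cx': 254.61661028815178, 'cy': 192.28499856510385, 'T': array([[-0.80575118,  0.32595259, -0.49448958,  1.25605922],
       [ 0.59224183,  0.43804748, -0.67628693,  0.94548379],
       [-0.00382756, -0.83777641, -0.54600004,  0.86347435],
       [ 0.        ,  0.        ,  0.        ,  1.        ]])} {'fx': 469.69245580766176, 'fy': 469.69245580766176, 'cx': 261.54690180516025, 'cy': 193.50624207893563, 'T': array([[-0.76234817, -0.49772787,  0.41363297, -0.12468862],
       [-0.64714012,  0.58045115, -0.49425309,  0.81420339],
       [ 0.00590981, -0.64447143, -0.76460555,  1.35716301],
       [ 0.        ,  0.        ,  0.        ,  1.        ]])}
```

View pics/a.png

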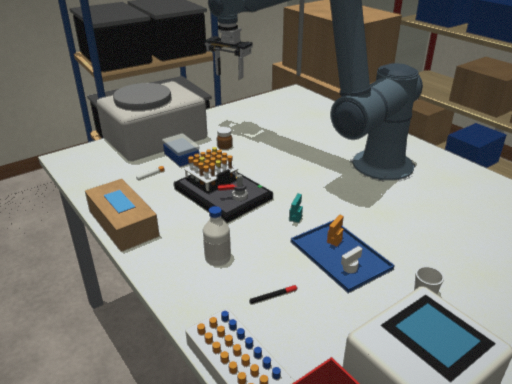

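View pics/b.png

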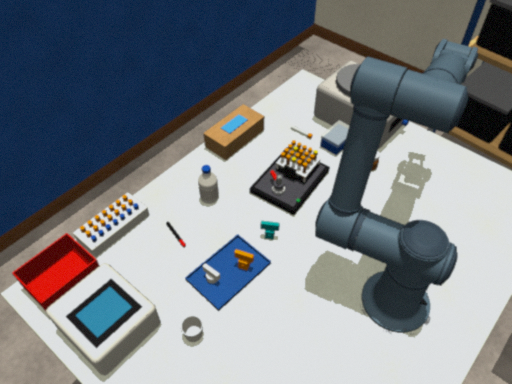

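Scene: the orange key is at (336,230) in the tray. The look-alikes are the turquoise key (296,208), the white knob (351,260), the orange tube caps (210,165), and the rack of orange and blue caps at bottom left. The drive is at about (240,190), with the red arm at (228,186). In the side view the key is at (243,259) and the spindle at (278,185). The description fits the orange key in the blue tray.

```bash
python3 - <<'E'
from h import *
import pickle
f=np.load('f.npz');Pa,Pb=pickle.load(open('P.pkl','rb'))
c=lambda im,u,v,s=40:cv2.resize(im[v-s*3//4:v+s*3//4,u-s:u+s,::-1],(400,300),interpolation=cv2.INTER_CUBIC)
cv2.imwrite('pics/c.png',np.vstack([np.hstack([c(f['a'],336,230),c(f['b'],243,259)]),np.hstack([c(f['a'],228,188),c(f['b'],285,180)])]))
for n,d,P,(u,v) in(('a',f['da'],Pa,(336,230)),('b',f['db'],Pb,(243,259))):
    im=f[n];hsv=cv2.cvtColor(im,cv2.COLOR_RGB2HSV)
    p=pts(d,P)
    def rep(name,m,u,v,r):
        k=np.zeros(m.shape,bool);k[v-r:v+r,u-r:u+r]=1;m=(m>0)&k&(d>0)
        q=p[m]; 
        if len(q)==0:print(n,name,0);return
        print(n,name,len(q),'med',q[:,:].mean(0).round(4),'min',np.percentile(q,2,0).round(3),'max',np.percentile(q,98,0).round(3)); return q
    q=rep('key',cv2.inRange(hsv,(5,150,60),(20,255,255)),u,v,30)
    t=q[q[:,2]>q[:,2].max()-.006]; r=cv2.minAreaRect((t[:,:2]*1000).astype(np.float32));print('top',len(t),t.mean(0),r)
    q=rep('tray',cv2.inRange(hsv,(100,120,30),(125,255,200)),u,v,65)
    q=q[q[:,2]<.03];print(cv2.minAreaRect((q[:,:2]*1000).astype(np.float32)))
    du,dv=(228,188) if n=='a' else (285,180)
    q=rep('red',cv2.inRange(hsv,(0,150,60),(4,255,255))|cv2.inRange(hsv,(172,150,60),(180,255,255)),du,dv,35)
    m=cv2.inRange(hsv,(0,0,0),(180,255,75));q=rep('dock',m,du,dv,58)
    q=q[(q[:,2]>.024)&(q[:,2]<.036)];print(len(q),cv2.minAreaRect((q[:,:2]*1000).astype(np.float32)))
    # high points around dock: spindle top
E
```

```text
a key 308 med [0.4552 0.2244 0.0481] min [0.425 0.207 0.01 ] max [0.479 0.235 0.079]
top 64 [0.4529581  0.21980126 0.07724071] ((450.37884521484375, 217.71063232421875), (60.767417907714844, 14.894105911254883), 21.1149959564209)
a tray 2798 med [0.479  0.2759 0.0053] min [0.396 0.149 0.   ] max [0.557 0.386 0.016]
((474.5077819824219, 266.6859130859375), (243.14779663085938, 162.77891540527344), 86.57003021240234)
a red 84 med [ 0.5871 -0.122   0.0667] min [ 0.54  -0.171  0.033] max [ 0.615 -0.096  0.077]
a dock 2112 med [ 0.5807 -0.1748  0.0372] min [ 0.384 -0.453  0.007] max [ 0.677 -0.033  0.106]
861 ((536.2229614257812, -287.7985534667969), (551.9619140625, 272.0487060546875), 75.54063415527344)
b key 212 med [0.4437 0.2223 0.0554] min [0.42  0.207 0.01 ] max [0.474 0.234 0.084]
top 22 [0.44758226 0.2200834  0.08198887] ((448.25286865234375, 219.64385986328125), (54.60501480102539, 14.057902336120605), 19.852294921875)
b tray 2474 med [0.4723 0.2731 0.0056] min [ 0.396  0.151 -0.002] max [0.553 0.382 0.018]
((474.018310546875, 266.88201904296875), (239.484130859375, 163.1204376220703), 87.08689880371094)
b red 40 med [ 0.5965 -0.1143  0.0742] min [ 0.566 -0.157  0.033] max [ 0.623 -0.091  0.103]
b dock 2527 med [ 0.5014 -0.103   0.1224] min [ 0.211 -0.417  0.011] max [0.834 0.119 0.453]
793 ((654.687744140625, -217.62454223632812), (373.9599914550781, 635.7699584960938), 5.778573989868164)
```

View pics/c.png

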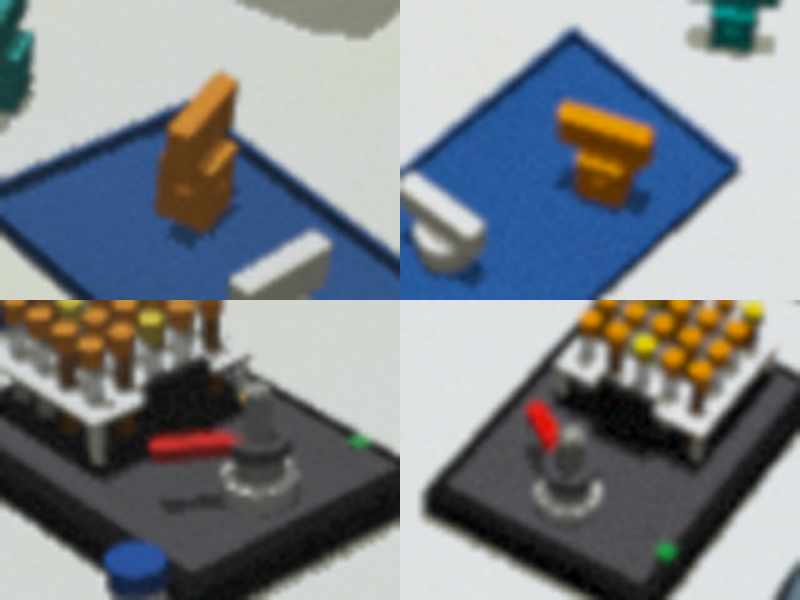

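The close crop confirms the orange key with its bar grip: centre about (0.450, 0.2185), yaw about 20.5°. On the way, I'll look at the clamp from above with the wrist camera.

```bash
python3 - <<'E'
from h import *
import pickle
f=np.load('f.npz');Pa,Pb=pickle.load(open('P.pkl','rb'))
def ray(P,u,v,z):
    r=P['T'][:3,:3]@[(u-P['cx'])/P['fx'],(v-P['cy'])/P['fy'],1];o=P['T'][:3,3];return (o+r*(z-o[2])/r[2]).round(4)
for z in(.1,.115): print(ray(Pa,239.8,177,z),ray(Pb,279.4,175.5,z))
print(ray(Pa,240,193,.035),ray(Pb,279,188.5,.035))
from scipy.spatial.transform import Rotation as R
s=env.state();P=env.camera_params('wrist');q=s['tool_rot'];Rt=R.from_quat(np.r_[q[1:],q[0]]).as_matrix()
print('cam in tool',Rt.T@(P['T'][:3,3]-s['tool_pos']),(Rt.T@P['T'][:3,:3]).round(3),P['fx'])
E
```

```text
[ 0.5504 -0.0953  0.1   ] [ 0.5615 -0.1055  0.1   ]
[ 0.5643 -0.0749  0.115 ] [ 0.5533 -0.0945  0.115 ]
[ 0.5448 -0.1046  0.035 ] [ 0.5571 -0.1012  0.035 ]
cam in tool [ 0.07610953 -0.00130868 -0.20323582] [[ 0.001 -0.965 -0.261]
 [ 1.     0.001 -0.001]
 [ 0.001 -0.261  0.965]] 303.0520097078392
```

```bash
cat >> h.py <<'E'
def ray(P,u,v,z):
    r=P['T'][:3,:3]@[(u-P['cx'])/P['fx'],(v-P['cy'])/P['fy'],1];o=P['T'][:3,3];return (o+r*(z-o[2])/r[2]).round(4)
def q(deg): a=np.radians(deg)/2; return np.array([0,np.cos(a),np.sin(a),0])
E
python3 - <<'E'
from h import *
import pickle
Pa,Pb=pickle.load(open('P.pkl','rb'))
print('knob',ray(Pa,351,255,.055),ray(Pb,211,272,.055))
env.reach([.48,-.126,.30],q(20.5))
s=env.state();print(s['t'],s['joint_positions'].round(3),s['tool_pos'])
for nm,p,y in(('key',[.45,.2185,.06],20.5),):
    print(env.solve_ik(p,q(y)),env.solve_ik(p,q(y+180)))
for y in range(-180,181,45): print(y,env.solve_ik([.553,-.1,.13],q(y)))
im,d,P=grab('wrist','w.png');np.savez('w.npz',im=im,d=d);pickle.dump(P,open('Pw.pkl','wb'))
E
```

```text
knob [0.5002 0.3259 0.055 ] [0.4906 0.3255 0.055 ]
2.05 [-0.487 -0.2    1.796 -0.     1.547  0.727] [ 0.47989072 -0.12667338  0.29964658]
[ 2.24989022e-01  4.27171837e-02  2.02186475e+00 -4.44089210e-16
  1.07701072e+00  1.43799285e+00] [ 2.24989022e-01  4.27171837e-02  2.02186475e+00 -4.44089210e-16
  1.07701072e+00 -1.70359980e+00]
-180 [-3.80631019e-01  9.20462304e-02  1.82730643e+00 -4.44089210e-16
  1.22224000e+00 -1.95142735e+00]
-135 [-3.80631019e-01  9.20462304e-02  1.82730643e+00 -4.44089210e-16
  1.22224000e+00 -2.73682551e+00]
-90 None
-45 [-3.80631019e-01  9.20462304e-02  1.82730643e+00 -4.44089210e-16
  1.22224000e+00  1.97556347e+00]
0 [-3.80631019e-01  9.20462304e-02  1.82730643e+00 -4.44089210e-16
  1.22224000e+00  1.19016531e+00]
45 [-3.80631019e-01  9.20462304e-02  1.82730643e+00 -4.44089210e-16
  1.22224000e+00  4.04767145e-01]
90 [-3.80631019e-01  9.20462304e-02  1.82730643e+00 -4.44089210e-16
  1.22224000e+00 -3.80631019e-01]
135 [-3.80631019e-01  9.20462304e-02  1.82730643e+00 -4.44089210e-16
  1.22224000e+00 -1.16602918e+00]
180 [-3.80631019e-01  9.20462304e-02  1.82730643e+00 -4.44089210e-16
  1.22224000e+00 -1.95142735e+00]
```

View pics/w.png

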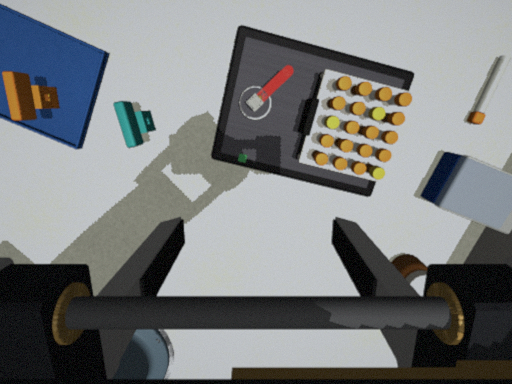

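The wrist view shows the drive top at (255,101) inside the boss ring. The red arm points up and right to (290,70), the rack is on the right, and the dock corners are at about (241,27), (413,73), (370,194) and (213,157).

```bash
python3 - <<'E'
from h import *
import pickle
P=pickle.load(open('Pw.pkl','rb'));f=np.load('w.npz');im,d=f['im'],f['d'];p=pts(d,P)
print('cam',P['T'][:3,3])
c=np.array([ray(P,u,v,.03)[:2] for u,v in((241,27),(413,73),(370,194),(213,157))]);print(c)
hsv=cv2.cvtColor(im,cv2.COLOR_RGB2HSV)
k=np.zeros(d.shape,bool);k[20:200,205:420]=1
m=k&(p[...,2]>.022)&(p[...,2]<.036);r=cv2.minAreaRect((p[m][:,:2]*1000).astype(np.float32));print('dock',r)
k2=np.zeros(d.shape,bool);k2[50:125,235:300]=1
red=k2&((cv2.inRange(hsv,(0,150,60),(5,255,255))|cv2.inRange(hsv,(172,150,60),(180,255,255)))>0)
qq=p[red];print('red z',np.percentile(qq[:,2],[5,50,95]),len(qq))
z0=np.median(qq[:,2]);vv,uu=np.nonzero(red);g=np.array([ray(P,u,v,z0)[:2] for u,v in zip(uu,vv)])
rr=cv2.minAreaRect((g*1000).astype(np.float32));print('redrect',rr,cv2.fitLine(g.astype(np.float32),cv2.DIST_L2,0,.01,.01).ravel())
t=p[85:118,240:272];tz=t[...,2];mm=(tz>.085)&(tz<.13);print('drive top',mm.sum(),np.median(tz[mm]),t[mm].mean(0))
hi=mm&(tz>np.percentile(tz[mm],95)-.006);vv,uu=np.nonzero(hi);print('px',uu.mean()+240,vv.mean()+85,hi.sum(),t[hi].mean(0),cv2.minAreaRect((t[hi][:,:2]*1000).astype(np.float32)))
for z in(.092,.115):print(ray(P,255,101,z))
o=cv2.resize(im[45:130,215:315,::-1],(800,680)[:2],interpolation=cv2.INTER_CUBIC)[:600];cv2.imwrite('pics/w2.png',o)
E
```

```text
cam [ 0.55080836 -0.09890886  0.50287026]
[[ 0.6444 -0.0381]
 [ 0.6751 -0.2945]
 [ 0.4866 -0.3167]
 [ 0.4549 -0.059 ]]
dock ((563.7970581054688, -175.85992431640625), (200.30320739746094, 268.5483093261719), 6.5767412185668945)
red z [0.07212139 0.07392202 0.07531154] 394
redrect ((589.0338745117188, -109.33008575439453), (13.930773735046387, 55.673946380615234), 64.13400268554688) [ 0.8901642  -0.45563987  0.59135586 -0.11052436]
drive top 175 0.10713724374785732 [ 0.55482708 -0.09257477  0.10651953]
px 254.39644970414201 102.1360946745562 169 [ 0.55463628 -0.09246507  0.10668662] ((555.2431030273438, -92.67327880859375), (14.911070823669434, 17.729656219482422), 64.46912384033203)
[ 0.5564 -0.0925  0.092 ]
[ 0.5561 -0.0928  0.115 ]
```

View pics/w2.png

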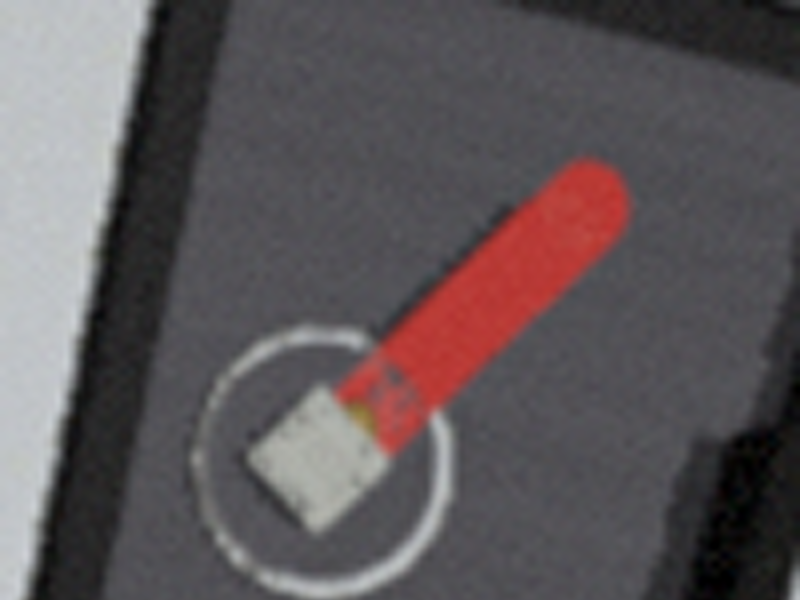

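The spindle is at about (0.5545, -0.0925), with the drive top at about z 0.107, so the collar is near 0.073. The arm is at -26° in world (cam ≈ 0.57) and needs about a -57.5° turn. The key goes on at tool yaw 64° and ends at about 6.5°. Next I'll refine the key pose from above and grasp it.

```bash
python3 - <<'E'
from h import *
k=np.array([.450,.2185]);a=np.radians(20.5)
env.reach([*(k-.076*np.array([np.cos(a),np.sin(a)])),.28],q(20.5))
im,d,P=grab('wrist','k.png');p=pts(d,P);hsv=cv2.cvtColor(im,cv2.COLOR_RGB2HSV)
m=(cv2.inRange(hsv,(5,150,60),(20,255,255))>0)&(p[...,2]>.070)&(p[...,2]<.09)&(np.hypot(p[...,0]-k[0],p[...,1]-k[1])<.06)
vv,uu=np.nonzero(m);g=np.array([ray(P,u,v,.078)[:2] for u,v in zip(uu,vv)])
r=cv2.minAreaRect((g*1000).astype(np.float32));print(len(g),np.median(p[m][:,2]),r)
(w,h),ang=r[1],r[2]
if w<h: ang-=90
ang=(ang+90)%180-90
c=np.array(r[0])/1000;print(c,ang,g.mean(0))
if len(g)>150 and abs(ang-20.5)<6 and np.hypot(*(c-k))<.008 and 55<max(w,h)<70:
    env.reach([*c,.16],q(ang)); env.movel([*c,.060],speed=.1)
    print(env.state()['tool_pos'],env.state()['force'])
    env.grasp(40); print(env.state()['width'])
    env.movel([*c,.2],speed=.12); env.pause(.2)
    s=env.state();print(s['width'],s['force'],s['wrist_torque'],s['t'],s['tool_pos'])
    im,d,P=grab('wrist');grab('side','kb.png');np.savez('k2.npz',im=im,d=d)
    cv2.imwrite('pics/k2.png',im[:,:,::-1])
E
```

```text
236 0.07654627202793385 ((447.9584045410156, 218.34803771972656), (61.30241775512695, 13.217047691345215), 20.74324607849121)
[0.4479584  0.21834804] 20.74324607849121 [0.44806229 0.21907585]
[0.44861219 0.21851868 0.06075049] [ 0.17895602  0.15273803 -0.00337349]
0.00016701303400881788
0.00043996015879419945 [-0.07583405  0.07193605  0.15592834] [ 0.02784779  0.02507857 -0.0282222 ] 8.1167 [0.44760754 0.21827086 0.19934442]
```

```bash
python3 - <<'E'
import cv2
a=cv2.imread('pics/k2.png');b=cv2.imread('pics/kb.png')
cv2.imwrite('pics/m.png',cv2.hconcat([cv2.resize(a,(400,300)),cv2.resize(b[180:330,150:350],(400,300))]))
E
```

```text
(no output)
```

View pics/m.png

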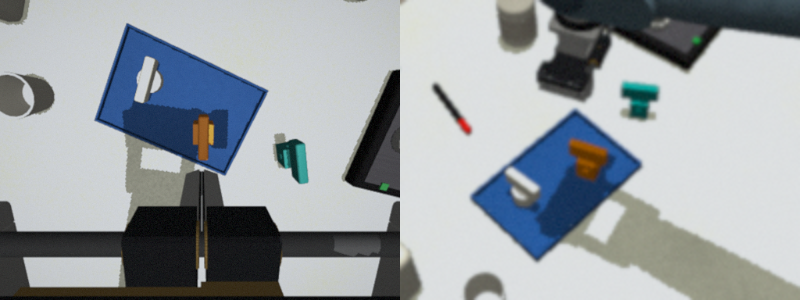

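The gripper closed on nothing, and the key still stands in the tray. I'll compare the fingertip and key positions.

```bash
python3 - <<'E'
from h import *
P=env.camera_params('wrist');f=np.load('k2.npz');im,d=f['im'],f['d'];p=pts(d,P);hsv=cv2.cvtColor(im,cv2.COLOR_RGB2HSV)
s=env.state();print(s['tool_pos'],s['tool_rot'],s['joint_positions'],s['width'])
m=(cv2.inRange(hsv,(5,150,60),(20,255,255))>0);m[:130]=0;m[210:]=0;m[:,:240]=0;m[:,285:]=0
for z0,z1 in((.0,.03),(.03,.06),(.06,.1)):
    mm=m&(p[...,2]>z0)&(p[...,2]<z1);print(z0,mm.sum(),p[mm].mean(0) if mm.any() else '')
mm=m&(p[...,2]>.07);print(cv2.minAreaRect((p[mm][:,:2]*1000).astype(np.float32)))
for v in range(205,300,8): print(v,p[v,256].round(3),p[v,250].round(3),p[v,262].round(3))
k=np.load('w.npz') if 0 else None
print('tool pt px',[ (lambda c:(P['fx']*c[0]/c[2]+P['cx'],P['fy']*c[1]/c[2]+P['cy']))(P['T'][:3,:3].T@(np.array([*s['tool_pos'][:2],z])-P['T'][:3,3])) for z in(.19,.2,.078)])
E
```

```text
[0.44779634 0.21830002 0.19963892] [ 1.36858364e-05  9.83661855e-01  1.80025672e-01 -3.34968960e-04] [ 2.25598865e-01 -1.35030600e-01  1.91856949e+00  2.57334129e-06
  1.35872426e+00  1.43436953e+00] 0.0005267657067025435
0.0 34 [0.4631409  0.22336306 0.01980116]
0.03 220 [0.44829728 0.2244291  0.04456995]
0.06 741 [0.45112408 0.21908342 0.07683077]
((469.4949645996094, 226.30703735351562), (106.13909149169922, 14.511899948120117), 21.113788604736328)
205 [0.417 0.211 0.076] [0.394 0.211 0.009] [0.42  0.204 0.077]
213 [ 0.383  0.198 -0.   ] [ 0.379  0.206 -0.001] [0.391 0.192 0.015]
221 [0.454 0.224 0.227] [0.454 0.227 0.23 ] [0.457 0.221 0.23 ]
229 [0.455 0.224 0.241] [0.455 0.227 0.243] [0.457 0.221 0.243]
237 [0.454 0.223 0.25 ] [0.455 0.227 0.254] [0.457 0.221 0.255]
245 [0.454 0.223 0.26 ] [0.455 0.227 0.264] [0.457 0.221 0.264]
253 [0.454 0.223 0.269] [0.455 0.227 0.273] [0.457 0.221 0.272]
261 [0.455 0.223 0.278] [0.455 0.226 0.279] [0.457 0.221 0.281]
269 [0.455 0.223 0.285] [0.478 0.234 0.33 ] [0.457 0.221 0.287]
277 [0.455 0.223 0.291] [0.478 0.233 0.332] [0.456 0.221 0.293]
285 [0.453 0.222 0.294] [0.478 0.233 0.336] [0.477 0.23  0.333]
293 [0.449 0.221 0.293] [0.478 0.233 0.34 ] [0.478 0.23  0.338]
tool pt px [(np.float64(259.7101269004634), np.float64(213.0713849256281)), (np.float64(259.7839487421335), np.float64(217.8213750133039)), (np.float64(259.1752706982905), np.float64(178.65661551350192))]
```

```bash
python3 - <<'E'
from h import *
import pickle
P=pickle.load(open('Pw.pkl','rb'));f=np.load('w.npz');p=pts(f['d'],P)
print('open, TCP z .2996')
for u in(165,175,182,335,342,350): 
    print(u,[p[v,u].round(3).tolist() for v in range(214,262,6)])
s=env.state();q0=s['tool_pos']
env.let_go();print(env.state()['width']);im,d,P=grab('wrist','o.png');p=pts(d,P)
m=(p[...,2]>.13);vv,uu=np.nonzero(m);i=np.argsort(p[m][:,2])[:8];print('min z',p[m][i].round(3),uu[i],vv[i],env.state()['tool_pos'])
E
```

```text
open, TCP z .2996
165 [[0.323, -0.009, -0.0], [0.313, -0.012, 0.0], [0.469, -0.072, 0.338], [0.471, -0.074, 0.348], [0.471, -0.076, 0.356], [0.47, -0.078, 0.36], [0.469, -0.079, 0.363], [0.466, -0.08, 0.363]]
175 [[0.329, -0.025, -0.001], [0.471, -0.075, 0.329], [0.471, -0.077, 0.337], [0.47, -0.079, 0.342], [0.467, -0.08, 0.344], [0.464, -0.081, 0.345], [0.461, -0.082, 0.345], [0.457, -0.083, 0.345]]
182 [[0.333, -0.037, -0.002], [0.47, -0.078, 0.325], [0.467, -0.08, 0.327], [0.463, -0.081, 0.327], [0.46, -0.082, 0.329], [0.457, -0.083, 0.329], [0.267, -0.057, -0.001], [0.256, -0.061, 0.001]]
335 [[0.428, -0.289, 0.001], [0.504, -0.168, 0.324], [0.502, -0.167, 0.332], [0.499, -0.168, 0.333], [0.495, -0.17, 0.333], [0.492, -0.17, 0.335], [0.489, -0.172, 0.335], [0.353, -0.323, -0.001]]
342 [[0.432, -0.3, 0.0], [0.506, -0.17, 0.329], [0.505, -0.168, 0.339], [0.504, -0.167, 0.344], [0.501, -0.167, 0.347], [0.498, -0.169, 0.347], [0.495, -0.169, 0.35], [0.492, -0.171, 0.35]]
350 [[0.437, -0.314, 0.001], [0.427, -0.319, -0.0], [0.507, -0.172, 0.339], [0.506, -0.17, 0.347], [0.505, -0.168, 0.355], [0.504, -0.167, 0.36], [0.502, -0.167, 0.363], [0.499, -0.168, 0.363]]
0.09416811256922128
min z [[0.473 0.177 0.222]
 [0.47  0.178 0.223]
 [0.467 0.177 0.224]
 [0.469 0.178 0.224]
 [0.46  0.174 0.224]
 [0.467 0.177 0.224]
 [0.426 0.262 0.224]
 [0.435 0.265 0.224]] [335 332 332 332 331 332 184 183] [217 222 227 223 238 226 238 225] [0.44794607 0.21834596 0.19998405]
```

View pics/o.png

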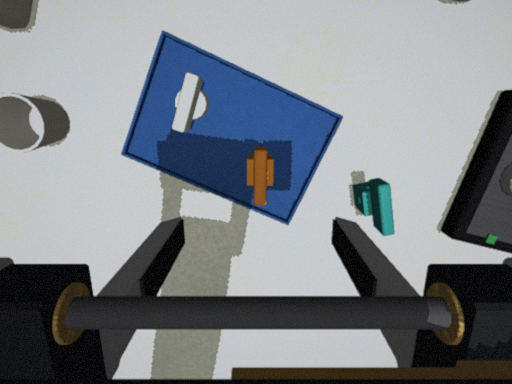

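Both wrist pictures put the fingertips about 23 mm behind the reported TCP, where the text says 11 mm ahead. That is a 34 mm discrepancy along the tool, and it explains the contactless miss: the tips closed at about 0.083, above the key's top at 0.078. The key was not disturbed. I'll redo the grasp 34 mm lower, guarded by force and checked by width (15 mm is the bar, 32 mm the hub).

```bash
python3 - <<'E'
from h import *
c=[.448,.2185]
hit=env.movel([*c,.027],speed=.1,force_limit=5); s=env.state();print(hit,s['tool_pos'],s['force'])
if not hit:
    env.grasp(40); print(env.state()['width'])
    if .010<env.state()['width']<.020:
        env.movel([*c,.20],speed=.12); env.pause(.2)
        s=env.state();print(s['width'],s['force'],s['wrist_torque'],s['t'],s['tool_pos'])
        im,d,P=grab('wrist','k3.png');p=pts(d,P);hsv=cv2.cvtColor(im,cv2.COLOR_RGB2HSV)
        np.savez('k3.npz',im=im,d=d)
        m=(cv2.inRange(hsv,(5,150,60),(20,255,255))>0)&(p[...,2]>.12)&(np.hypot(p[...,0]-.448,p[...,1]-.2185)<.06)
        R=np.radians(20.74);ex=np.array([np.cos(R),np.sin(R)]);l=(p[m]-s['tool_pos'])
        x=l[:,:2]@ex;print(m.sum(),'x',np.percentile(x,[1,99]),'z',np.percentile(l[:,2],[1,50,99]),'y',(l[:,:2]@[ex[1],-ex[0]]).mean())
        vv,uu=np.nonzero(m);print(uu.min(),uu.max(),vv.min(),vv.max())
E
```

```text
False [0.44851747 0.21863229 0.02757589] [ 0.30831537 -0.52602413  0.51136753]
0.014502899880061888
0.014398208978581746 [ 0.03771145 -0.02900636 -1.30550686] [ 0.04695617  0.0208945  -0.01162226] 14.5833 [0.44775273 0.21843039 0.19949145]
3543 x [-0.02850577  0.03214576] z [-0.01479105  0.04980704  0.14107701] y -0.0014321318877204292
76 373 182 377
```

```bash
ls pics; python3 -c "
import cv2
a=cv2.imread('pics/k3.png');cv2.imwrite('pics/k3c.png',cv2.resize(a[140:300,150:360],(788,600)))"
```

```text
a.png
b.png
c.png
k.png
k2.png
k3.png
kb.png
m.png
o.png
w.png
w2.png
```

View pics/k3c.png

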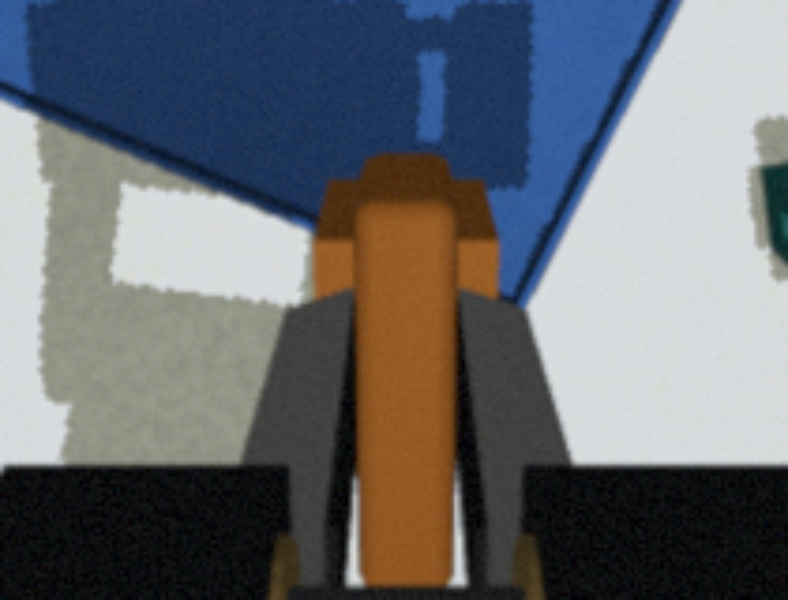

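The key is held square: width 14.4 mm, and about 1.4 N of weight shows in the force. The bar is between the pads and the hub lies below the tips.

```bash
python3 - <<'E'
from h import *
f=np.load('k3.npz');P=env.camera_params('wrist');p=pts(f['d'],P);s=env.state();hsv=cv2.cvtColor(f['im'],cv2.COLOR_RGB2HSV)
R=np.radians(20.74);ex=np.array([np.cos(R),np.sin(R)]);ey=np.array([ex[1],-ex[0]])
m=(cv2.inRange(hsv,(5,150,60),(20,255,255))>0);m[:185]=0;m[300:]=0
l=p-s['tool_pos'];m&=(l[...,2]>.040)&(l[...,2]<.058)&(abs(l[...,:2]@ey)<.012)
x=l[m][:,:2]@ex;y=l[m][:,:2]@ey;print(m.sum(),np.percentile(x,[0.5,2,98,99.5]),y.min(),y.max(),np.median(y))
# hi over the drive
S=np.array([.5545,-.0925]);Y=64
env.reach([*S,.22],q(Y));env.pause(.2)
s=env.state();print(s['t'],s['tool_pos'],s['joint_positions'].round(3),s['force'],s['wrist_torque'])
a,_,_=grab('scene');b,_,_=grab('side')
c=lambda im,u,v,s=40:cv2.resize(im[v-s*3//4:v+s*3//4,u-s:u+s,::-1],(400,300),interpolation=cv2.INTER_CUBIC)
cv2.imwrite('pics/ab.png',np.hstack([c(a,240,170),c(b,282,165)]))
E
```

```text
2777 [-0.0292787  -0.02790038  0.031927    0.03215086] -0.009054388008443735 0.0061146468761879595 -0.0012984922047168453
16.0833 [ 0.55450262 -0.09150674  0.21998978] [-0.365  0.008  1.745  0.     1.388  0.087] [-0.44153586  0.38753336 -2.21892452] [-0.0182406  -0.04045793 -0.03216167]
```

View pics/ab.png

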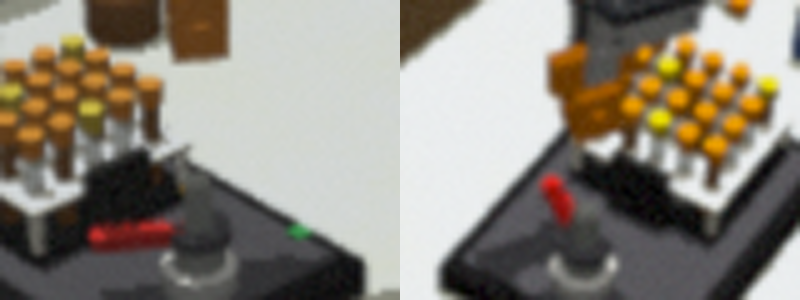

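```bash
cat > down.py <<'E'
from h import *
def down(xy,z,zend,Y,lim=13,step=.003,k=1e-4):
    xy=np.array(xy,float); b=env.state()['force'].copy(); b0=b
    while z>zend:
        z-=step
        hit=env.movel([*xy,z],speed=.015,rotation=q(Y),force_limit=lim)
        s=env.state();F=s['force']-b0
        print('%.1f z %.4f tz %.4f'%(s['t'],z,s['tool_pos'][2]),(s['tool_pos'][:2]*1000).round(1),'F',F.round(1),'Tz %.3f'%s['wrist_torque'][2],hit)
        if hit or F[2]>16: break
        L=F[:2]; 
        if np.hypot(*L)>2: xy+=np.clip(k*L,-.0005,.0005)
    return xy,z
E
python3 - <<'E'
from down import *
S=[.5548,-.0933];Y=64
env.movel([*S,.14],speed=.08,rotation=q(Y));env.pause(.3)
s=env.state();print(s['t'],s['tool_pos'],s['force'])
print(down(S,.137,.122,Y,lim=7))
E
```

```text
17.6333 [ 0.5549775  -0.09337338  0.14032841] [-0.24536838  0.02805694 -0.40519374]
18.2 z 0.1340 tz 0.1339 [554.7 -93.3] F [-1.  -0.3 -1.7] Tz -0.019 False
18.5 z 0.1310 tz 0.1308 [554.7 -93.3] F [ 0.5 -0.2 -2. ] Tz -0.016 False
18.9 z 0.1280 tz 0.1278 [554.7 -93.2] F [ 0.2 -0.7 -2.2] Tz 0.028 False
19.2 z 0.1250 tz 0.1250 [554.9 -93.4] F [ 1.3 -0.8 -1.2] Tz 0.017 False
19.6 z 0.1220 tz 0.1224 [555.4 -93.6] F [ 2.2 -1.5 -0.5] Tz -0.026 False
(array([ 0.55501919, -0.09344695]), 0.122)
```

The drive has entered with small forces. I'll keep pressing slowly past the ball to the collar.

```bash
python3 - <<'E'
from down import *
print(down([.5552,-.0936],.122,.091,64,lim=12,k=1.5e-4))
s=env.state();print(s['force'],s['wrist_torque'],s['tool_pos'])
E
```

```text
19.9 z 0.1190 tz 0.1187 [555.4 -93.7] F [ 2.1 -0.7 -0.3] Tz 0.020 False
20.3 z 0.1160 tz 0.1156 [555.4 -93.6] F [ 1.4 -0.5 -2.4] Tz 0.011 False
20.6 z 0.1130 tz 0.1126 [555.3 -93.6] F [ 1.4 -0.4 -2.6] Tz 0.004 False
21.0 z 0.1100 tz 0.1097 [555.3 -93.6] F [ 1.3 -1.1 -1.3] Tz -0.002 False
21.3 z 0.1070 tz 0.1066 [555.3 -93.6] F [ 1.8 -0.5 -1.1] Tz 0.061 False
21.7 z 0.1040 tz 0.1035 [555.2 -93.6] F [ 1.1 -0.4 -1.7] Tz -0.008 False
22.0 z 0.1010 tz 0.1000 [554.8 -93.5] F [ 1.1 -1.2 -5.6] Tz -0.019 False
22.4 z 0.0980 tz 0.0979 [555.  -93.4] F [-1.4  0.5  0.1] Tz -0.014 False
22.6 z 0.0950 tz 0.0976 [555.1 -93.5] F [-3.5  2.3  5.2] Tz -0.038 True
(array([ 0.55551313, -0.09370409]), 0.09499999999999997)
[-1.56129625  0.86924362  4.25935567] [ 0.05706891  0.18569574 -0.03767504] [ 0.55514718 -0.09346285  0.09763527]
```

The ball snapped at about TCP z 0.100 (force −5.6 N, then free) and the collar was felt at 0.0977. That puts the underside at about 0.074, matching the estimate from the image. Now I'll turn clockwise while watching the wrist torque.

```bash
cat > turn.py <<'E'
from h import *
def avg(n=4):
    L=[]
    for _ in range(n): env.pause(.02); s=env.state(); L.append(np.r_[s['force'],s['wrist_torque'][2]])
    return np.mean(L,0)
def turn(xyz,Y,Yend,step,lim):
    while Y>Yend:
        Y=max(Y-step,Yend); env.movel(xyz,speed=.05,rotation=q(Y))
        m=avg();s=env.state();yaw=np.degrees(2*np.arctan2(s['tool_rot'][2],s['tool_rot'][1]))
        print('%.1f Y %.1f (%.1f) F'%(s['t'],Y,yaw),m[:3].round(1),'Tz %.3f'%m[3],s['tool_pos'].round(4))
        if abs(m[3])>lim or abs(m[2])>14: break
    return Y
E
python3 - <<'E'
from turn import *
print(avg()); turn([.5551,-.0935,.0976],64,44,4,.10)
E
```

```text
[-1.68787828  0.0962672   5.03709038  0.01575023]
23.0 Y 60.0 (60.1) F [ 0.6 -0.5  0.3] Tz -0.002 [ 0.5552 -0.0936  0.0976]
23.3 Y 56.0 (56.1) F [ 2.  -1.8 -0.7] Tz -0.007 [ 0.5554 -0.0938  0.0977]
23.6 Y 52.0 (52.1) F [ 2.1 -2.5 -1.1] Tz -0.002 [ 0.5553 -0.0938  0.0977]
23.9 Y 48.0 (48.1) F [ 2.6 -3.2 -1. ] Tz 0.030 [ 0.5553 -0.0938  0.0977]
24.2 Y 44.0 (44.1) F [ 3.6 -3.6 -1.8] Tz 0.023 [ 0.5553 -0.0938  0.0977]
```

```bash
python3 - <<'E'
from turn import *
x=[.5555,-.0940,.0976]
Y=turn(x,44,12,4,.10)
if Y<=12: turn(x,12,7,1.,.085)
im,d,P=grab('wrist','t.png')
hsv=cv2.cvtColor(im,cv2.COLOR_RGB2HSV);p=pts(d,P)
red=((cv2.inRange(hsv,(0,150,60),(5,255,255))|cv2.inRange(hsv,(172,150,60),(180,255,255)))>0)&(p[...,2]>.06)&(p[...,2]<.09)&(np.hypot(p[...,0]-.555,p[...,1]+.094)<.09)
g=p[red][:,:2];print(len(g))
if len(g)>20: print(g.mean(0),cv2.fitLine((g).astype(np.float32),cv2.DIST_L2,0,.01,.01).ravel())
E
```

```text
24.6 Y 40.0 (40.1) F [ 1.8 -2.5  0.7] Tz 0.018 [ 0.5554 -0.0939  0.0977]
24.9 Y 36.0 (36.1) F [ 1.  -2.2  0.1] Tz 0.009 [ 0.5554 -0.0939  0.0977]
25.2 Y 32.0 (32.1) F [ 1.1 -1.9  1.1] Tz -0.009 [ 0.5554 -0.0939  0.0976]
25.5 Y 28.0 (28.1) F [ 0.7 -1.9  1.4] Tz -0.022 [ 0.5554 -0.0939  0.0976]
25.8 Y 24.0 (24.1) F [ 1.  -1.4  1.9] Tz -0.028 [ 0.5555 -0.0939  0.0977]
26.1 Y 20.0 (20.1) F [ 0.7 -1.4  2.6] Tz -0.002 [ 0.5555 -0.0939  0.0976]
26.5 Y 16.0 (16.1) F [ 0.2 -1.8  2.1] Tz -0.015 [ 0.5555 -0.094   0.0976]
26.8 Y 12.0 (12.1) F [ 0.3 -1.5  2.5] Tz -0.025 [ 0.5555 -0.094   0.0976]
27.1 Y 11.0 (11.0) F [ 0.4 -1.   2.5] Tz 0.015 [ 0.5555 -0.094   0.0976]
27.4 Y 10.0 (10.0) F [ 0.2 -1.5  2.5] Tz 0.002 [ 0.5555 -0.094   0.0976]
27.7 Y 9.0 (9.0) F [-0.1 -1.   3.1] Tz 0.001 [ 0.5555 -0.094   0.0976]
28.0 Y 8.0 (8.0) F [-0.3 -1.3  3. ] Tz 0.012 [ 0.5555 -0.094   0.0976]
28.4 Y 7.0 (7.0) F [-0.2 -1.   3.6] Tz -0.024 [ 0.5555 -0.094   0.0976]
1161
[ 0.56556293 -0.13355092] [ 0.21412231 -0.9768069   0.56556296 -0.13355093]
```

The arm is seen at −77.6° (cam ≈ 1.47), lagging the key by the expected play. I'll continue in 1° steps to the stop.

```bash
python3 - <<'E'
from turn import *
x=[.5555,-.0940,.0976]
Y=turn(x,7,2,1.,.065)
im,d,P=grab('wrist','t2.png')
hsv=cv2.cvtColor(im,cv2.COLOR_RGB2HSV);p=pts(d,P)
red=((cv2.inRange(hsv,(0,150,60),(5,255,255))|cv2.inRange(hsv,(172,150,60),(180,255,255)))>0)&(p[...,2]>.06)&(p[...,2]<.09)&(np.hypot(p[...,0]-.555,p[...,1]+.094)<.09)
g=p[red][:,:2];print(len(g),cv2.fitLine((g).astype(np.float32),cv2.DIST_L2,0,.01,.01).ravel())
E
```

```text
28.7 Y 6.0 (6.0) F [-0.6 -1.5  3.3] Tz 0.013 [ 0.5555 -0.094   0.0976]
29.0 Y 5.0 (5.0) F [ 0.1 -0.9  3.6] Tz 0.014 [ 0.5555 -0.094   0.0976]
29.4 Y 4.0 (4.0) F [-0.4 -1.1  3.5] Tz -0.001 [ 0.5555 -0.094   0.0976]
29.7 Y 3.0 (3.0) F [-0.8 -1.   3.4] Tz -0.000 [ 0.5555 -0.094   0.0976]
30.0 Y 2.0 (2.0) F [-0.2 -1.   3.8] Tz 0.001 [ 0.5555 -0.094   0.0976]
1158 [ 0.12727746 -0.9918671   0.5619653  -0.1343631 ]
```

View pics/t2.png

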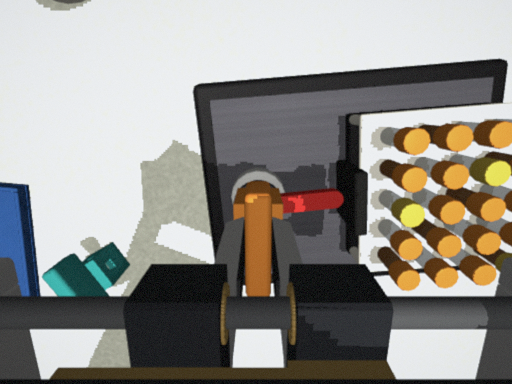

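The arm is seen at −82.7° (cam ≈ 1.56), practically at the rack. I'll take two more careful degrees to feel the stop, back off to unload, then release.

```bash
python3 - <<'E'
from turn import *
x=[.5555,-.0940,.0976]
Y=turn(x,2,-1,1.,.05)
env.movel(x,speed=.05,rotation=q(Y+2));print(avg())
env.let_go();env.pause(.2);print(env.state()['width'],avg())
env.movel([.5555,-.0940,.20],speed=.08,rotation=q(Y+2),force_limit=6);s=env.state();print(s['tool_pos'],s['t'])
im,d,P=grab('wrist','e.png');np.savez('e.npz',im=im,d=d)
hsv=cv2.cvtColor(im,cv2.COLOR_RGB2HSV);p=pts(d,P)
red=((cv2.inRange(hsv,(0,150,60),(5,255,255))|cv2.inRange(hsv,(172,150,60),(180,255,255)))>0)&(p[...,2]>.06)&(p[...,2]<.09)&(np.hypot(p[...,0]-.555,p[...,1]+.094)<.09)
g=p[red][:,:2];l=cv2.fitLine((g).astype(np.float32),cv2.DIST_L2,0,.01,.01).ravel();print(len(g),l,'cam',np.radians(6.58)-np.arctan2(l[1],l[0]))
m=(cv2.inRange(hsv,(5,150,60),(20,255,255))>0)&(np.hypot(p[...,0]-.555,p[...,1]+.094)<.045)
t=m&(p[...,2]>.135);k=p[t];print('top z',np.median(k[:,2]),np.percentile(k[:,2],[2,98]),cv2.minAreaRect((k[:,:2]*1000).astype(np.float32)))
E
```

```text
30.4 Y 1.0 (1.0) F [-1.1 -1.6  3.7] Tz -0.031 [ 0.5555 -0.094   0.0977]
30.7 Y 0.0 (0.0) F [-0.7 -1.7  4. ] Tz 0.059 [ 0.5555 -0.094   0.0976]
[-0.11730793 -0.66181645  3.79433633  0.03140027]
0.09395948649623141 [-0.43457915 -0.11195432  0.24895874  0.00655933]
[ 0.55508881 -0.09384677  0.19923548] 33.9583
563 [ 0.11960305 -0.9928218   0.56031764 -0.13402972] cam 1.5657489414841077
top z 0.14775353611255687 [0.14411808 0.14948743] ((555.5042114257812, -92.89109802246094), (39.403499603271484, 59.596920013427734), 65.44200897216797)
```

View pics/e.png

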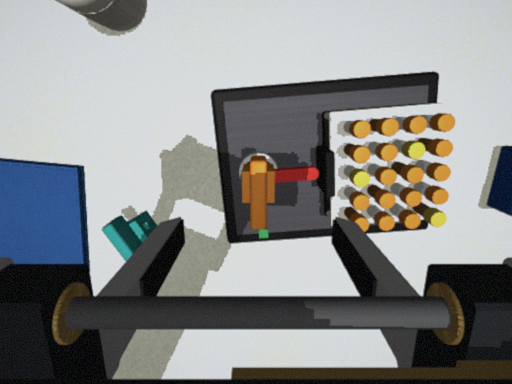

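The key stands on the drive at bar-top z 0.148, so its underside is at about 0.074. It is level, released and clear of the gripper, and the red arm is against the rack. I'll hand in.

```bash
python3 - <<'E'
from h import *
env.sign_off();print(env.state()['t'])
E
```

```text
the job is handed in; nothing more can be done
the job is handed in; nothing more can be done
```

The orange key is on the square drive, the clamp is turned clockwise to its stop, and the key is released. I handed in at about 34 s; no verdict is reported.

**Pressing on:** I pushed the key down slowly. The ball snapped at TCP z of about 0.100, and I felt the collar at 0.0977, with forces of about 6 N or less. I inferred the click from a drop in force, since the joint itself can't be read.

**Turning:** I turned until the torque rose to 0.06 N m at the stop, then backed off 2° and let go.

**Last checks:**
- The red arm measures about 1.57 rad, against the rack.
- The bar top is at z 0.148, so the underside is about 74 mm above the bench.
- The key looks upright in the last picture, and the gripper is clear of it.
- My final outline fit of the key's top was muddled by nearby orange pixels. I take the centring from the held position instead, about (0.5555, −0.094), within roughly 2 mm of the spindle position seen in the images.

**What failed or disagreed:** The first grasp closed on nothing. The wrist camera showed the fingertips about 23 mm behind the reported TCP, not 11 mm ahead as stated. I corrected the height by 34 mm and the second grasp held, without disturbing anything.

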